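Count to the third gap of the pot rack and push the paint pot in

ROBOT

A 7-joint arm with a two-finger parallel gripper is mounted at the origin on the work surface. World frame = base frame: x ahead of the robot, y to its left, z up, the work surface at z = 0. Lengths are in m, angles in rad, forces in N, time in s.
With the tool pointing down it reaches from about 0.425 to 0.95 m from the base axis. Payload 4.7 kg.
Tool frame: the origin (TCP) lies between the finger pads; the fingertips stand 8 mm ahead of it and the grasp point (between the pads) lies 11 mm behind it; z points along the fingers, y is the line along which they close (so a half turn about z gives the same grasp; the last joint's range is limited). The gripper opens to 85 mm and grips with 20 to 120 N. Pads are 22 mm wide; open, the fingers measure 114 mm over their backs; the gripper's body (76 mm by 85 mm) begins 54 mm behind the grasp point. The pads swing forward as they close: fully open they stand 13 mm farther back than shut.
Start: joints at [-1.351, 0.469, -0.049, 1.532, 0.024, 1.141, -0.082], TCP at [0.166, 0.654, 0.239] pointing down, gripper open.
Joint ranges: [-2.59, 2.59], [-0.33, 1.99], [-1.39, 1.29], [0.1, 2.45], [-1.04, 4.18], [0.21, 1.99], [-2.66, 2.66]. Speed limits (rad/s): [2.57, 2.57, 3.14, 3.14, 3.14, 3.14, 3.14].

INTERFACE

Orientations are given as [roll, pitch, yaw] about the fixed x, y, z axes, in that order (R = Rz(yaw) Ry(pitch) Rx(roll)).
In Python, from workcell import robot, optics gives the robot as it stands.
- The arm moves only by the tool step_arm, never from a script. Its argument "commands" is a list of rows, each a list of 5 numbers: the shift along the world's x, y, z in m, then the turn about the world's z in units of 5 degrees (1.0 is 5 degrees), then the finger opening in m, from 0 to 0.0854. In form: [[tx, ty, tz, yaw, claw], ...]. A call has 1 to 5 rows; each row is the pose to reach, as a shift and turn from the pose commanded when the call began; what a row does not reach only later rows make up. A row lasts 1/10 s, in which the tool goes at most 50 mm and 8.59 degrees, less where a joint would pass 70% of its speed; a pose out of reach is approached as far as the arm can. A call with a gripper value outside its range is refused whole. The fingers move at their own pace and stop on an object; the grip force is fixed at half the most. Time passes only in rows, so rows that repeat a pose let the fingers close. It gives the time, the measured TCP pose, the force, the opening and the grip force at its end, in the units of the state.
- robot.get_obs(): the state, without advancing time (a new reading comes with each control period).
- optics.read_camera(name): name is "side" or "top"; returns a dict with "img" (400x640x3 uint8, blue, green, red), "range_z" (400x640 float32, m along the optical axis (not along the pixel's ray), 0 where there is no reading), "intrinsics" (3x3 intrinsics, pixels), "cam_to_world" (4x4, takes a point from camera to world coordinates). Camera axes: x right, y down, z forward; pixel columns grow to the right and rows downward; lengths in m; the calibration is good to about 2 mm. A picture is of the moment at which its call begins.
- robot.close_job(): hands the job in; it is judged then, once.
The state is a dict: "clock": time; "joint_pos": joint angles; "dq": joint speeds; "effort": joint torques, N m; "ee_pos": TCP position; "orientation": TCP orientation; "force": force on the tool from outside, world axes, zero at the start; "torque": the same for the moment, N m; "finger_gap": finger opening in m; "grasp_force": force on a finger pad.
Only numpy, scipy, OpenCV 4.12 (cv2) and the standard library are available. Lean on these libraries where they do the work, as an engineer would, in place of code of your own. Each camera call takes 0.05 s, during which the arm holds its last target. There are 200 camera calls.

TASK

Start from the end of the pot rack where the tall round-headed post stands and count its gaps with a fingertip: touch the divider that closes the first gap, then the one that closes the second, then the one that closes the third (the end wall beside the post does not count). Then push the paint pot that stands in front of the rack along the table into that third gap until it rests against the back board. Do not lift or tip it, and leave the other pots, the mug and the bottle where they are.

Things in the scene. Friction and masses are not known exactly. Their poses are not given: they have to be found in the camera images.
- rack: Fixed low wooden rack, a little askew. Origin on the table under its middle; y along its 444 mm length, x to the closed back. Seven boards (2 end walls at y ±216 mm, 5 dividers) 12 mm thick, 50 high, x -18 to +18, leave six 60 mm gaps centred at y ±36, ±108, ±180, open in front (-x) and above. Back board 40 high, front face at x = +18: a pot against it has its centre at x = -6.
- post: Turned wooden post, round-headed, 30 mm across, 90 high, fixed outside one end wall (rack x 0, y +238 or -238 mm, varies); origin at its foot. The count starts here: post at +y: touch divider1, divider2, divider3, third gap at rack y = +36 mm; post at -y: divider5, divider4, divider3, gap at y = -36.
- stub: Plain square wooden block, 28 x 28 mm, 30 mm high, fixed at the rack's other end. Origin at the centre of its underside.
- pot: The paint pot to push: round white lidded plastic pot, 48 mm in diameter (straight side up to 28 mm, lid 47 mm), 42 mm high, about 90 g, standing alone on the table, its side 26 to 76 mm in front of the dividers' front edges. Origin at the centre of its underside. Slides on the table with about 1 N or less of friction.
- pot_a: Same kind of pot, already standing in the rack (second gap from the +y end), loose. To be left alone.
- pot_b: Same kind of pot, already standing in the rack (second gap from the -y end), loose. To be left alone.
- mug: White mug, 80 mm across, 90 mm high, with a handle, standing on the table beyond the rack's +y end. Origin at the centre of its underside. To be left alone.
- varnish: Small amber bottle with a black cap, 52 mm across, 110 mm high, standing on the table beyond the rack's -y end. Origin at the centre of its underside. To be left alone.
- divider1: Rack divider 1 of 5, numbered from the rack's +y end: upright wooden board 12 mm thick, 36 mm deep, 50 mm high, fixed, at rack y = +144 mm. Origin at the centre of its foot, on the table; axes as the rack's.
- divider2: Rack divider 2 of 5, numbered from the rack's +y end: upright wooden board 12 mm thick, 36 mm deep, 50 mm high, fixed, at rack y = +72 mm. Origin at the centre of its foot, on the table; axes as the rack's.
- divider3: Rack divider 3 of 5, numbered from the rack's +y end: upright wooden board 12 mm thick, 36 mm deep, 50 mm high, fixed, at rack y = +0 mm. Origin at the centre of its foot, on the table; axes as the rack's.
- divider4: Rack divider 4 of 5, numbered from the rack's +y end: upright wooden board 12 mm thick, 36 mm deep, 50 mm high, fixed, at rack y = -72 mm. Origin at the centre of its foot, on the table; axes as the rack's.
- divider5: Rack divider 5 of 5, numbered from the rack's +y end: upright wooden board 12 mm thick, 36 mm deep, 50 mm high, fixed, at rack y = -144 mm. Origin at the centre of its foot, on the table; axes as the rack's.
Things that resemble listed ones, but are neither listed nor needed, are in the scene too. Leave any brown, pink or red look-alike of the pot alone.

How it is judged:
By the outcome, as a careful person would: the job done as asked, in the order asked, and still so for the second after the job is handed in, with the robot touching nothing.
It also fails if it takes over 67 s, if anything falls off the work surface, if the arm or the gripper's body presses on something with over 40 N, if the wrist force passes 120 N, or if a joint passes its speed limit or range.

## Working session

There is one attempt and no reset: what is moved stays moved. The work goes in short steps, Python scripts to look and compute and a tool call to move; the robot and the scene stay as the last step left them, time stands still between calls to the robot, and variables do not carry over. Pictures are saved under pics/ and viewed, at most 10 in all, crops included, and the job is handed in when it is done.

Besides the shell and the picture viewer there is one more tool, called as name(argument=value, ...), one argument or row to a line, values as JSON. step_arm: Moves the arm, as the interface text tells. Its arguments: {"type":"object","properties":{"commands":{"type":"array"}},"required":["commands"]}

```bash
mkdir -p pics; python3 - <<'E'
from workcell import robot, optics
import cv2,numpy as np
for n in("top","side"):
    d=optics.read_camera(n); cv2.imwrite(f"pics/{n}0.png",d["img"]); np.savez(f"{n}0.npz",**d)
    print(n,d["intrinsics"].round(1).tolist(),d["cam_to_world"].round(3).tolist())
print(robot.get_obs())
E
```

```text
top [[487.7, 0.0, 318.5], [0.0, 487.7, 203.4], [0.0, 0.0, 1.0]] [[0.014, -0.986, 0.168, 0.354], [-1.0, -0.015, -0.007, 0.008], [0.009, -0.167, -0.986, 1.26], [0.0, 0.0, 0.0, 1.0]]
side [[452.9, 0.0, 322.5], [0.0, 452.9, 203.6], [0.0, 0.0, 1.0]] [[0.99, -0.086, 0.115, 0.404], [-0.143, -0.545, 0.826, -1.018], [-0.009, -0.834, -0.552, 0.718], [0.0, 0.0, 0.0, 1.0]]
{'clock': 0.1, 'joint_pos': array([-1.35092228,  0.46937694, -0.04861199,  1.53359877,  0.02410627,
        1.14099754, -0.0822989 ]), 'dq': array([-0.00108384, -0.00103652, -0.00193496, -0.00332081, -0.00143059,
        0.00036672,  0.00072022]), 'effort': array([ 7.72458461e-04, -5.11513817e+01, -4.69265354e-02, -2.38388944e+01,
        1.07545493e-02,  4.35753667e-03,  1.19412439e-05]), 'ee_pos': array([0.16604551, 0.65371905, 0.23834522]), 'orientation': array([-3.13979899e+00,  6.12260833e-05,  2.89286713e+00]), 'force': array([ 0.89165597,  0.54137435, -0.55627968]), 'torque': array([ 0.03109805, -0.02015265,  0.0423844 ]), 'grasp_force': 0.0, 'finger_gap': 0.08545777083405351}
```

View pics/top0.png

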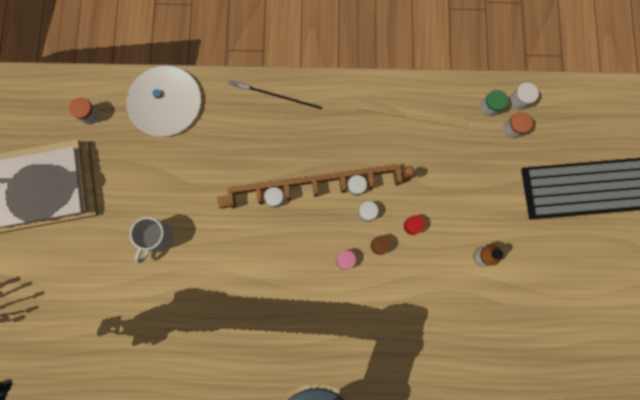

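View pics/side0.png

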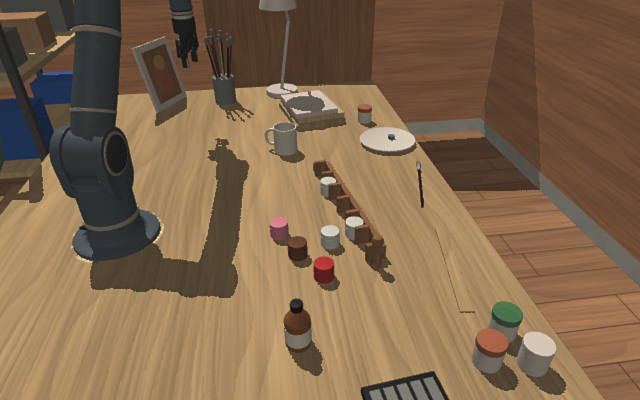

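The top view shows a rack running from (225,200) to (409,172). It has a round post head at the right (-y) end, about (409,172), and a square stub at the left, about (225,201).

White candidates:
- Lone pot in front of the rack at (369,211)
- pot_a at (274,197)
- pot_b at (358,185)
- Far-off white pot at (526,95)

Brown (381,244), red (415,225) and pink (346,260) are the look-alikes. I choose (369,211).

```bash
cat > h.py <<'E'
import numpy as np,cv2
def ray(d,u,v,z):
    K=d["intrinsics"];T=d["cam_to_world"]
    r=T[:3,:3]@np.linalg.inv(K)@np.array([u,v,1.]);o=T[:3,3]
    return o+r*(z-o[2])/r[2]
def cloud(d):
    K=d["intrinsics"];T=d["cam_to_world"];Z=d["range_z"]
    v,u=np.mgrid[:400,:640]
    P=np.stack([(u-K[0,2])/K[0,0]*Z,(v-K[1,2])/K[1,1]*Z,Z],-1)
    return P@T[:3,:3].T+T[:3,3]
E
python3 - <<'E'
from h import *
d=dict(np.load("top0.npz"));im=d["img"];P=cloud(d)
c=im[130:280,200:440];cv2.imwrite("pics/crop0.png",cv2.resize(c,None,fx=3.3,fy=3.3,interpolation=cv2.INTER_CUBIC))
hsv=cv2.cvtColor(im,cv2.COLOR_BGR2HSV)
m=(hsv[...,1]<70)&(hsv[...,2]>110)
n,l,s,ce=cv2.connectedComponentsWithStats(m.astype(np.uint8))
for i in range(1,n):
    if 60<s[i,4]<800: 
        q=P[l==i];print("white",s[i].tolist(),ce[i].round(1),ray(d,*ce[i],.042).round(4),"z med",np.median(q[:,2]).round(3))
Z=P[...,2];roi=np.zeros(Z.shape,bool);roi[150:225,210:425]=1
m=roi&(Z>.03)&(Z<.1)&~(m)
n,l,s,ce=cv2.connectedComponentsWithStats(m.astype(np.uint8))
for i in range(1,n):
    if s[i,4]>20:print("h",s[i].tolist(),ce[i].round(1),np.median(P[l==i],0).round(3),P[l==i][:,2].max().round(3))
E
```

```text
white [228, 80, 22, 9, 91] [238.5  84.1] [0.8766 0.2143 0.042 ] z med 0.009
white [510, 82, 29, 28, 525] [524.2  95. ] [ 0.8598 -0.5408  0.042 ] z med 0.059
white [480, 99, 13, 17, 105] [484.9 108.5] [ 0.8202 -0.4348  0.042 ] z med 0.023
white [503, 120, 14, 18, 121] [508.5 130.1] [ 0.7623 -0.4942  0.042 ] z med 0.026
white [531, 163, 109, 12, 395] [582.8 168.6] [ 0.6621 -0.681   0.042 ] z med 0.02
white [533, 172, 107, 13, 391] [584.  177.9] [ 0.6376 -0.6822  0.042 ] z med 0.02
white [347, 175, 20, 21, 327] [356.5 184.7] [ 0.6105 -0.0973  0.042 ] z med 0.04
white [534, 181, 106, 13, 397] [585.1 187.3] [ 0.613  -0.6831  0.042 ] z med 0.02
white [0, 182, 25, 46, 514] [  6.7 209.1] [0.5343 0.7822 0.042 ] z med 0.057
white [51, 187, 30, 31, 415] [ 69.3 205.5] [0.5456 0.6266 0.042 ] z med 0.057
white [264, 187, 20, 21, 313] [273.  196.4] [0.5771 0.1147 0.042 ] z med 0.041
white [536, 191, 104, 13, 396] [585.7 196.8] [ 0.5881 -0.6826  0.042 ] z med 0.02
white [358, 201, 21, 21, 337] [367.9 210.8] [ 0.5436 -0.1261  0.042 ] z med 0.04
white [538, 200, 102, 13, 399] [587.3 206.3] [ 0.5636 -0.6849  0.042 ] z med 0.02
white [129, 217, 35, 46, 411] [145.6 238.6] [0.4652 0.429  0.042 ] z med 0.081
white [475, 247, 11, 19, 92] [478.4 257. ] [ 0.4312 -0.4018  0.042 ] z med 0.038
h [223, 164, 179, 43, 1574] [312.6 181.6] [0.618 0.011 0.04 ] 0.057
h [403, 166, 12, 13, 119] [408.5 171.8] [ 0.637 -0.223  0.083] 0.091
h [405, 215, 20, 10, 151] [414.7 220.3] [ 0.52  -0.245  0.041] 0.047
```

View pics/crop0.png

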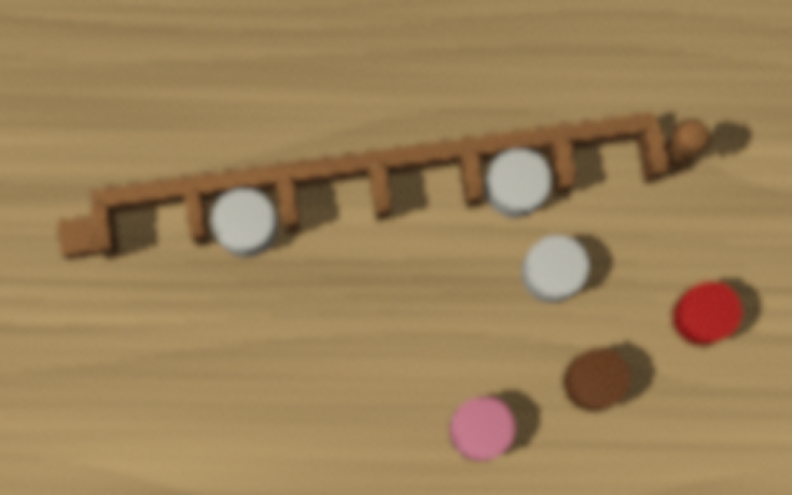

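The crop confirms it: the round post head is at (690,137), next to the right end wall (655,150), so the count runs divider5 (563,160), divider4 (472,175), divider3 (381,188). The free white pot is at (556,267), clear of brown (597,378) and red (708,312). The third gap is centred at about (427,180) and is empty.

```bash
python3 - <<'E'
from h import *
d=dict(np.load("top0.npz"));im=d["img"]
# lit brown pixels, subpixel upsample
b=cv2.resize(im,None,fx=4,fy=4,interpolation=cv2.INTER_CUBIC);hsv=cv2.cvtColor(b,cv2.COLOR_BGR2HSV)
print([ (im[int(130+y/3.3),int(200+x/3.3)].tolist(),cv2.cvtColor(im[int(130+y/3.3):int(130+y/3.3)+1,int(200+x/3.3):int(200+x/3.3)+1],cv2.COLOR_BGR2HSV)[0,0].tolist()) for x,y in[(472,170),(381,195),(330,165),(430,220),(400,188)]])
m=(hsv[...,1]>135)&(hsv[...,0]<15)&(hsv[...,2]>80)
z=np.zeros_like(m);z[4*150:4*215,4*210:4*425]=1;m&=z
n,l,s,ce=cv2.connectedComponentsWithStats(m.astype(np.uint8));k=1+s[1:,4].argmax();m=l==k;print(s[k])
v,u=np.nonzero(m);u=(u+.5)/4-.5;v=(v+.5)/4-.5
P=np.array([ray(d,a,c,.05)[:2] for a,c in zip(u,v)])
# guess frame: yaw from pots' neighbours a->b and refine: back edge line
th0=np.arctan2(0.5771-0.6105,0.1147+0.0973)  # y axis dir (dx/dy)
print("pot line angle",np.degrees(th0))
# outer back edge: max x per y bin
yb=np.linspace(-.19,.2,60);E=[]
for a,c in zip(yb[:-1],yb[1:]):
    q=P[(P[:,1]>=a)&(P[:,1]<c)]
    if len(q):E.append([(a+c)/2,q[:,0].max()])
E=np.array(E);pf=np.polyfit(E[:,0],E[:,1],1);r=E[:,1]-np.polyval(pf,E[:,0]);E=E[abs(r)<.004];pf=np.polyfit(E[:,0],E[:,1],1)
th=-np.arctan(pf[0]);print("yaw deg",np.degrees(th),"res",np.std(E[:,1]-np.polyval(pf,E[:,0])))
ex=np.array([np.cos(th),np.sin(th)]);ey=np.array([-np.sin(th),np.cos(th)])
xr=P@ex;yr=P@ey;xb=np.percentile(xr,99.5)
f=(xr<xb-.025)
h,e=np.histogram(yr[f],bins=np.arange(-.3,.25,.003))
on=h>12;i=0
while i<len(on):
    if on[i]:
        j=i
        while j<len(on) and on[j]:j+=1
        q=f&(yr>=e[i])&(yr<=e[j]);print("board y",((np.percentile(yr[q],2)+np.percentile(yr[q],98))/2).round(4),"w",(np.percentile(yr[q],98)-np.percentile(yr[q],2)).round(4),"xr min",np.percentile(xr[q],2).round(4));i=j
    i+=1
print("xb",xb)
E
```

```text
[([57, 95, 137], [14, 149, 137]), ([56, 91, 133], [14, 148, 133]), ([55, 92, 132], [14, 149, 132]), ([98, 143, 170], [19, 108, 170]), ([46, 70, 86], [18, 119, 86])]
[  876   661   735   169 14996]
pot line angle -8.95319584888625
yaw deg 9.074444021579728 res 0.0011590531625556935
board y -0.295 w 0.0096 xr min 0.5772
board y -0.2271 w 0.0124 xr min 0.5774
board y -0.1576 w 0.01 xr min 0.5771
board y -0.0868 w 0.0074 xr min 0.5863
board y -0.0151 w 0.01 xr min 0.5781
board y 0.0552 w 0.0078 xr min 0.5789
board y 0.1399 w 0.0323 xr min 0.5788
xb 0.6228356265578894
```

step_arm(
  commands=[
    [0.04,-0.028,-0.01,-1.3,0],
    [0.08,-0.056,-0.02,-2.6,0],
    [0.12,-0.084,-0.03,-3.9,0],
    [0.16,-0.112,-0.04,-5.2,0],
    [0.2,-0.14,-0.05,-6.5,0],
  ],
)

```text
clock: 0.6
ee_pos: [0.3674, 0.5127, 0.1886]
orientation: [-3.141, 0.0, 2.321]
force: [1.2, 1.6, -0.0]
finger_gap: 0.0123
grasp_force: 0.0
```

step_arm(
  commands=[
    [0.02,-0.045,0,-1.36,0],
    [0.04,-0.09,0,-2.72,0],
    [0.06,-0.135,0,-4.08,0],
    [0.08,-0.18,0,-5.44,0],
    [0.1,-0.225,0,-6.82,0],
  ],
)

```text
clock: 1.1
ee_pos: [0.4664, 0.2872, 0.1891]
orientation: [-3.141, 0.0, 1.726]
force: [1.7, 0.7, -0.2]
finger_gap: 0.0
grasp_force: 0.0
```

step_arm(
  commands=[
    [0.018,-0.045,0,0,0],
    [0.036,-0.09,0,0,0],
    [0.054,-0.135,0,0,0],
    [0.072,-0.18,0,0,0],
    [0.09,-0.225,0,0,0],
  ],
)

```text
clock: 1.6
ee_pos: [0.5563, 0.0625, 0.1892]
orientation: [-3.141, -0.0, 1.731]
force: [1.0, -0.1, -0.6]
finger_gap: -0.0002
grasp_force: 0.0
```

step_arm(
  commands=[
    [0.014,-0.04,-0.02,0,0],
    [0.028,-0.08,-0.04,0,0],
    [0.042,-0.12,-0.06,0,0],
    [0.056,-0.16,-0.08,0,0],
    [0.065,-0.198,-0.1,0,0],
  ],
)

```text
clock: 2.1
ee_pos: [0.6217, -0.1354, 0.0881]
orientation: [3.142, 0.0, 1.73]
force: [0.3, 1.7, 0.5]
finger_gap: -0.0001
grasp_force: 0.0
```

step_arm(
  commands=[
    [0,0,0,0,0],
    [0,0,0,0,0],
    [0,0,0,0,0],
  ],
)

```text
clock: 2.4
ee_pos: [0.6213, -0.1321, 0.0894]
orientation: [3.141, -0.001, 1.732]
force: [-0.0, 0.2, -0.7]
finger_gap: -0.0002
grasp_force: 0.0
```

```bash
python3 - <<'E'
from workcell import robot, optics
from h import *
a=optics.read_camera("side")["img"][150:280,290:410];b=optics.read_camera("top")["img"][130:260,300:440]
f=lambda c:cv2.resize(c,(390,390),interpolation=cv2.INTER_CUBIC)
cv2.imwrite("pics/chk1.png",np.hstack([f(a),f(b)]))
print(robot.get_obs()["ee_pos"],robot.get_obs()["force"])
E
```

```text
[ 0.62159978 -0.13166551  0.08989396] [-0.74543609  0.64737081  0.54707143]
```

View pics/chk1.png

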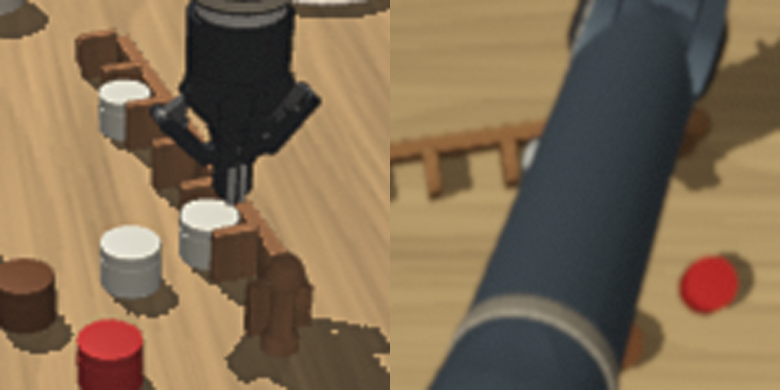

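The left (side) crop shows the fingertips at about (233,200), just above and behind divider5, whose front face is at (235,255). The top view is blocked by the arm. I'll check the rack estimate by projecting it into the initial side image.

```bash
python3 - <<'E'
from h import *
d=dict(np.load("side0.npz"));t=dict(np.load("top0.npz"))
th=np.radians(9.07);ex=np.array([np.cos(th),np.sin(th)]);ey=np.array([-np.sin(th),np.cos(th)])
O=.594*ex-.0875*ey
out=[]
for dd,(x0,y0,w,h) in((d,(300,145,100,130)),(t,(205,150,220,70))):
    im=dd["img"].copy();s=5 if w<150 else 3
    big=cv2.resize(im[y0:y0+h,x0:x0+w],None,fx=s,fy=s,interpolation=cv2.INTER_CUBIC)
    T=np.linalg.inv(dd["cam_to_world"]);K=dd["intrinsics"]
    for y in(-.216,-.144,-.072,0,.072,.144,.216):
        q=[]
        for a,b in((-.018,-.006),(-.018,.006),(.018,.006),(.018,-.006)):
            p=np.r_[O+a*ex+(y+b)*ey,.05,1];c=K@(T@p)[:3];q.append([(c[0]/c[2]-x0+.5)*s,(c[1]/c[2]-y0+.5)*s])
        cv2.polylines(big,[np.int32(np.round(q))],True,(0,255,0),1)
    out.append(big)
h=max(o.shape[0] for o in out);
out[0]=out[0][250:];cv2.imwrite("pics/ov.png",np.vstack([cv2.copyMakeBorder(o,0,0,0,660-o.shape[1],0) for o in out]))
E
```

```text
(no output)
```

View pics/ov.png

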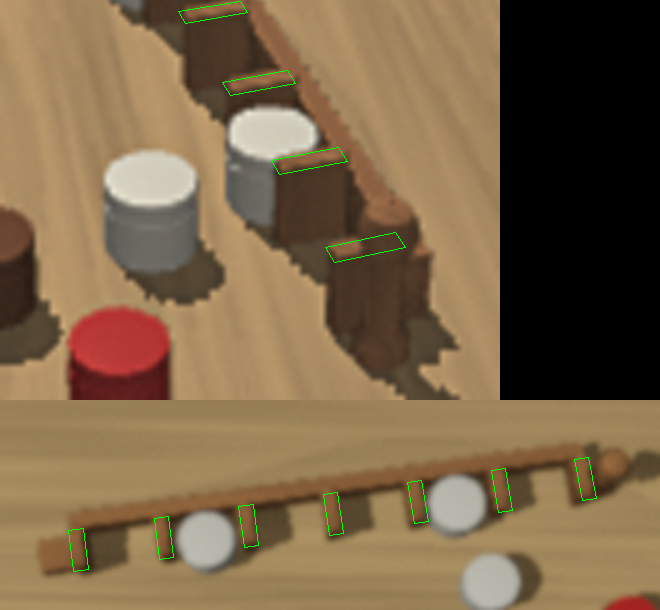

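The overlay matches the divider tops to about 2 mm in both views. Touching divider5.

step_arm(
  commands=[
    [0,-0.002,-0.01,0,0],
    [0,-0.002,-0.02,0,0],
    [0,-0.002,-0.025,0,0],
    [0,-0.002,-0.027,0,0],
    [0,-0.002,-0.028,0,0],
  ],
)

```text
clock: 3.0
ee_pos: [0.621, -0.1357, 0.0609]
orientation: [-3.141, -0.0, 1.73]
force: [-0.7, -0.1, -0.3]
finger_gap: -0.0
grasp_force: 0.0
```

step_arm(
  commands=[
    [0,0,-0.001,0,0],
    [0,0,-0.002,0,0],
    [0,0,-0.002,0,0],
  ],
)

```text
clock: 3.3
ee_pos: [0.6212, -0.1358, 0.0594]
orientation: [3.141, 0.0, 1.73]
force: [0.0, -0.0, -0.3]
finger_gap: -0.0002
grasp_force: 0.0
```

step_arm(
  commands=[
    [0,0,-0.001,0,0],
    [0,0,-0.002,0,0],
    [0,0,-0.002,0,0],
  ],
)

```text
clock: 3.6
ee_pos: [0.6214, -0.1358, 0.0582]
orientation: [3.141, -0.0, 1.73]
force: [-2.0, 0.9, 4.4]
finger_gap: -0.0001
grasp_force: 2.3
```

step_arm(
  commands=[
    [0,0,-0.001,0,0],
    [0,0,-0.001,0,0],
    [0,0,-0.001,0,0],
  ],
)

```text
clock: 3.9
ee_pos: [0.6214, -0.1358, 0.0581]
orientation: [3.141, -0.001, 1.73]
force: [-3.5, 1.1, 9.9]
finger_gap: -0.0
grasp_force: 5.2
```

step_arm(
  commands=[
    [0,0,0.03,0,0],
    [-0.006,0.036,0.03,0,0],
    [-0.011,0.071,0.03,0,0],
    [-0.011,0.071,0.03,0,0],
    [-0.011,0.071,0.015,0,0],
  ],
)

```text
clock: 4.4
ee_pos: [0.6119, -0.0639, 0.0727]
orientation: [3.137, 0.001, 1.733]
force: [0.6, -1.4, 0.1]
finger_gap: -0.0001
grasp_force: 0.0
```

step_arm(
  commands=[
    [0,0,-0.007,0,0],
    [0,0,-0.01,0,0],
    [0,0,-0.012,0,0],
    [0,0,-0.013,0,0],
    [0,0,-0.013,0,0],
  ],
)

```text
clock: 4.9
ee_pos: [0.6103, -0.0655, 0.0584]
orientation: [3.141, 0.0, 1.729]
force: [0.2, 1.5, 0.1]
finger_gap: 0.0002
grasp_force: 0.0
```

step_arm(
  commands=[
    [0,0,-0.001,0,0],
    [0,0,-0.002,0,0],
    [0,0,-0.002,0,0],
  ],
)

```text
clock: 5.2
ee_pos: [0.6106, -0.0652, 0.0581]
orientation: [3.14, -0.0, 1.73]
force: [-3.7, -0.3, 9.7]
finger_gap: 0.0001
grasp_force: 5.0
```

Divider4 is touched (9.7 N). Next is divider3.

step_arm(
  commands=[
    [0,0,0.03,0,0],
    [-0.006,0.036,0.03,0,0],
    [-0.011,0.072,0.03,0,0],
    [-0.011,0.072,0.03,0,0],
    [-0.011,0.072,0.015,0,0],
  ],
)

```text
clock: 5.7
ee_pos: [0.601, 0.0085, 0.0727]
orientation: [3.136, 0.0, 1.733]
force: [0.1, -1.2, 0.1]
finger_gap: 0.0001
grasp_force: 0.0
```

step_arm(
  commands=[
    [0,0,-0.007,0,0],
    [0,0,-0.01,0,0],
    [0,0,-0.012,0,0],
    [0,0,-0.013,0,0],
    [0,0,-0.013,0,0],
  ],
)

```text
clock: 6.2
ee_pos: [0.5994, 0.0065, 0.0584]
orientation: [3.141, 0.0, 1.729]
force: [-0.4, -0.2, 0.0]
finger_gap: -0.0001
grasp_force: 0.0
```

step_arm(
  commands=[
    [0,0,-0.001,0,0],
    [0,0,-0.002,0,0],
    [0,0,-0.002,0,0],
  ],
)

```text
clock: 6.5
ee_pos: [0.5996, 0.0069, 0.0581]
orientation: [3.141, -0.0, 1.73]
force: [-4.7, 0.3, 10.1]
finger_gap: 0.0
grasp_force: 5.3
```

step_arm(
  commands=[
    [0,0,0.03,0,0.024],
    [-0.01,-0.04,0.06,0,0.024],
    [-0.023,-0.085,0.06,0,0.024],
    [-0.036,-0.13,0.06,0,0.024],
    [-0.049,-0.175,0.06,0,0.024],
  ],
)

```text
clock: 7.0
ee_pos: [0.55, -0.1691, 0.117]
orientation: [3.14, 0.0, 1.731]
force: [0.6, 0.4, -0.0]
finger_gap: 0.024
grasp_force: 0.0
```

step_arm(
  commands=[
    [0,-0.005,0,0,0.024],
    [0,-0.005,0,0,0.024],
    [0,-0.005,0,0,0.024],
  ],
)

```text
clock: 7.3
ee_pos: [0.5508, -0.1713, 0.1163]
orientation: [3.141, -0.001, 1.732]
force: [0.9, 0.6, -0.3]
finger_gap: 0.0238
grasp_force: 0.0
```

```bash
python3 - <<'E'
from workcell import robot, optics
from h import *
a=optics.read_camera("side");np.savez("side1.npz",**a)
cv2.imwrite("pics/chk2.png",cv2.resize(a["img"][150:300,250:410],None,fx=4,fy=4,interpolation=cv2.INTER_CUBIC))
o=robot.get_obs();print(o["ee_pos"],o["orientation"],o["finger_gap"],o["joint_pos"].round(2))
E
```

```text
[ 0.55092029 -0.17068019  0.11619642] [ 3.14112570e+00 -1.09718653e-03  1.73334816e+00] 0.024261068197499992 [-0.09  0.47  0.42  1.91 -0.26  0.81  0.63]
```

View pics/chk2.png

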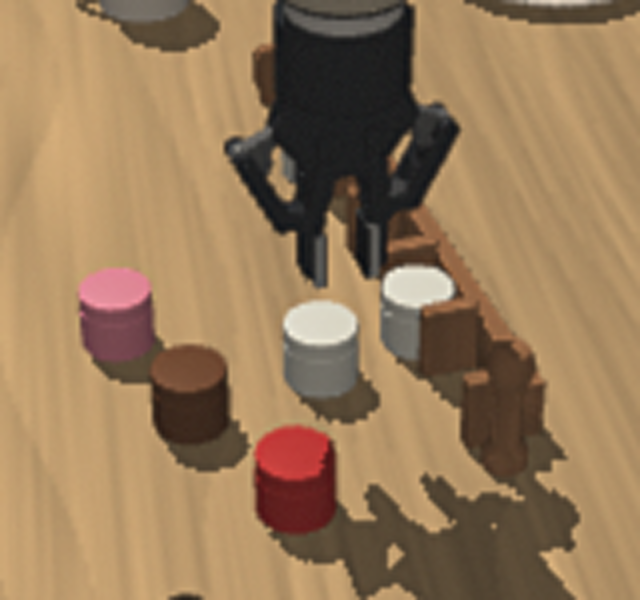

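The fingers hang behind and above the white pot (320,340), with the tips at (318,275) and (372,268). Red and brown are clear of the descent spot, so I'm lowering on the post side of the pot.

step_arm(
  commands=[
    [0,-0.004,-0.03,0,0.024],
    [0,-0.004,-0.06,0,0.024],
    [0,-0.004,-0.08,0,0.024],
    [0,-0.004,-0.092,0,0.024],
    [0,-0.004,-0.094,0,0.024],
  ],
)

```text
clock: 7.85
ee_pos: [0.5499, -0.175, 0.0209]
orientation: [-3.139, -0.002, 1.733]
force: [-0.1, 0.2, -0.2]
finger_gap: 0.024
grasp_force: 0.0
```

step_arm(
  commands=[
    [0,0,0,0,0.024],
    [0,0,0,0,0.024],
  ],
)

```text
clock: 8.05
ee_pos: [0.5511, -0.1767, 0.0234]
orientation: [3.14, 0.001, 1.731]
force: [-1.3, 0.4, -0.1]
finger_gap: 0.0237
grasp_force: 0.0
```

step_arm(
  commands=[
    [-0.001,0.006,0,0,0.024],
    [-0.002,0.012,0,0,0.024],
    [-0.003,0.019,0,0,0.024],
    [-0.004,0.026,0,0,0.024],
    [-0.005,0.033,0,0,0.024],
  ],
)

```text
clock: 8.55
ee_pos: [0.5455, -0.1433, 0.0227]
orientation: [3.14, 0.001, 1.731]
force: [-0.2, -1.4, 1.9]
finger_gap: 0.0236
grasp_force: 0.7
```

step_arm(
  commands=[
    [-0.001,0.007,0,0,0.024],
    [-0.002,0.014,0,0,0.024],
    [-0.0035,0.021,0,0,0.024],
    [-0.0045,0.028,0,0,0.024],
    [-0.0055,0.035,0,0,0.024],
  ],
)

```text
clock: 9.05
ee_pos: [0.5396, -0.1084, 0.0224]
orientation: [3.141, 0.0, 1.73]
force: [0.6, -2.1, 2.1]
finger_gap: 0.0238
grasp_force: 1.2
```

step_arm(
  commands=[
    [-0.001,0.007,0,0,0.024],
    [-0.0025,0.014,0,0,0.024],
    [-0.004,0.021,0,0,0.024],
    [-0.005,0.026,0,0,0.024],
    [-0.005,0.029,0,0,0.024],
  ],
)

```text
clock: 9.55
ee_pos: [0.5343, -0.0791, 0.0223]
orientation: [-3.141, -0.0, 1.731]
force: [0.3, -3.0, 2.4]
finger_gap: 0.0237
grasp_force: 1.3
```

```bash
cat > m.py <<'E'
from workcell import robot, optics
from h import *
th=np.radians(9.07);ex=np.array([np.cos(th),np.sin(th)]);ey=np.array([-np.sin(th),np.cos(th)])
O=.594*ex-.0875*ey
rk=lambda p:(np.array([(p[:2]-O)@ex,(p[:2]-O)@ey])*1000).round(1)
def whites():
    o=robot.get_obs();print("tcp",o["ee_pos"].round(4),rk(o["ee_pos"]),o["force"].round(1),o["clock"])
    for n in("top","side"):
        d=optics.read_camera(n);h=cv2.cvtColor(d["img"],cv2.COLOR_BGR2HSV)
        m=((h[...,1]<70)&(h[...,2]>(110 if n=="top" else 150)))
        x0,y0,x1,y1=(210,160,430,290) if n=="top" else (270,150,400,290)
        z=np.zeros_like(m);z[y0:y1,x0:x1]=1
        c,l,s,ce=cv2.connectedComponentsWithStats((m&z).astype(np.uint8))
        for i in range(1,c):
            if s[i,4]>60:p=ray(d,*ce[i],.042);print(n,s[i].tolist(),p[:2].round(4),"rack mm",rk(p))
        np.savez(n+"_last.npz",**d)
E
python3 -c "
from m import *
whites()"
```

```text
tcp [ 0.5343 -0.0791  0.0223] [-78.8 -74.8] [ 0.3 -3.   2.4] 9.55
top [263, 187, 21, 21, 329] [0.5768 0.1144] rack mm [ -6.3 109.5]
top [300, 252, 54, 20, 164] [ 0.4251 -0.0176] rack mm [-177.     3.1]
top [289, 286, 25, 4, 66] [0.3496 0.042 ] rack mm [-242.1   73.9]
side [347, 216, 17, 10, 95] [ 0.6184 -0.0945] rack mm [   1.8 -103.3]
```

step_arm(
  commands=[
    [-0.001,0.004,0,0,0.024],
    [-0.001,0.006,0,0,0.024],
    [-0.001,0.007,0,0,0.024],
    [-0.001,0.007,0,0,0.024],
  ],
)

```text
clock: 10.05
ee_pos: [0.5333, -0.0723, 0.0221]
orientation: [-3.141, -0.001, 1.731]
force: [-0.1, -0.1, -0.3]
finger_gap: 0.0241
grasp_force: 0.0
```

step_arm(
  commands=[
    [0.002,-0.014,0,0,0.024],
    [0.004,-0.024,0,0,0.024],
    [0.004,-0.024,0.05,0,0.024],
    [0.004,-0.024,0.1,0,0.024],
    [0.0,-0.05,0.12,0,0.024],
  ],
)

```text
clock: 10.55
ee_pos: [0.5368, -0.1216, 0.1463]
orientation: [3.135, 0.0, 1.735]
force: [1.5, 0.4, 0.3]
finger_gap: 0.0241
grasp_force: 0.0
```

step_arm(
  commands=[
    [-0.01,-0.045,0,0,0.024],
    [-0.02,-0.09,0,0,0.024],
    [-0.02,-0.12,0,0,0.024],
  ],
)

```text
clock: 10.85
ee_pos: [0.5114, -0.2478, 0.1432]
orientation: [3.141, 0.002, 1.725]
force: [-0.4, 0.0, -0.1]
finger_gap: 0.024
grasp_force: 0.0
```

```bash
python3 -c "
from m import *
whites()
a=np.load('top_last.npz')['img'][150:280,220:440];b=np.load('side_last.npz')['img'][150:290,260:400]
cv2.imwrite('pics/chk3.png',np.hstack([cv2.resize(a,(440,260)),cv2.resize(b,(260,260))]))
"
```

```text
tcp [ 0.5114 -0.2478  0.1432] [-128.  -237.9] [-0.4  0.  -0.1] 10.85
top [347, 175, 20, 21, 336] [ 0.6106 -0.0974] rack mm [  -6.4 -104.9]
top [263, 187, 21, 21, 324] [0.577  0.1144] rack mm [ -6.2 109.5]
top [325, 207, 20, 21, 330] [ 0.5263 -0.0425] rack mm [-81.  -37.4]
side [346, 216, 17, 11, 147] [ 0.612  -0.0984] rack mm [  -5.2 -106.1]
```

View pics/chk3.png

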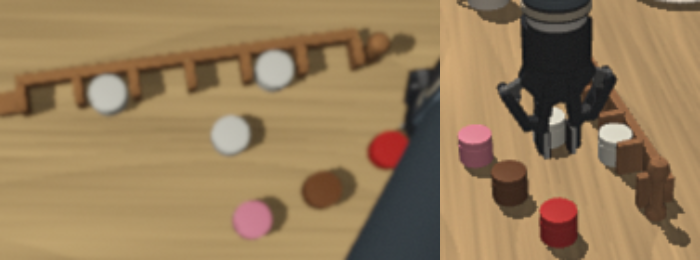

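The pot stands upright at rack (-81,-37), crop (230,134), in front of the empty third gap. pot_a, pot_b, pink, brown and red are unmoved. Next I turn the fingers by 90° and go behind it.

step_arm(
  commands=[
    [-0.006,0.02,0,-1.5,0.024],
    [-0.012,0.04,0,-3.0,0.024],
    [-0.018,0.06,0,-4.5,0.024],
    [-0.024,0.08,0,-6,0.024],
    [-0.03,0.1,0,-7.5,0.024],
  ],
)

```text
clock: 11.45
ee_pos: [0.4834, -0.142, 0.1423]
orientation: [-3.141, -0.0, 1.07]
force: [0.1, 0.7, -0.1]
finger_gap: 0.0239
grasp_force: 0.0
```

step_arm(
  commands=[
    [0,0.02,0,-1.5,0.024],
    [0,0.04,0,-3.0,0.024],
    [0,0.06,0,-4.5,0.024],
    [0,0.08,0,-6,0.024],
    [0,0.1,0,-7.5,0.024],
  ],
)

```text
clock: 11.95
ee_pos: [0.4836, -0.0418, 0.1424]
orientation: [-3.141, -0.0, 0.416]
force: [0.3, -0.9, -0.4]
finger_gap: 0.024
grasp_force: 0.0
```

step_arm(
  commands=[
    [0,0,0,-1.5,0.024],
    [0,0,0,-3.0,0.024],
    [0,0,0,-3,0.024],
    [0,0,0,-3,0.024],
  ],
)

```text
clock: 12.35
ee_pos: [0.4837, -0.0427, 0.1423]
orientation: [3.142, 0.0, 0.162]
force: [0.2, 0.5, 0.1]
finger_gap: 0.0238
grasp_force: 0.0
```

```bash
python3 -c "
from m import *
o=robot.get_obs();print(o['ee_pos'],rk(o['ee_pos']),np.degrees(o['orientation']),o['joint_pos'].round(2),o['finger_gap'])
"
```

```text
[ 0.48366874 -0.04269037  0.1422953 ] [-123.1  -30.9] [1.79995532e+02 7.60571083e-03 9.30699647e+00] [-0.71  0.38  0.89  2.11 -0.4   0.83 -0.99] 0.023770045962769534
```

step_arm(
  commands=[
    [-0.003,-0.0065,-0.03,0,0.024],
    [-0.003,-0.0065,-0.06,0,0.024],
    [-0.003,-0.0065,-0.09,0,0.024],
    [-0.003,-0.0065,-0.11,0,0.024],
    [-0.003,-0.0065,-0.119,0,0.024],
  ],
)

```text
clock: 12.85
ee_pos: [0.4796, -0.0494, 0.0218]
orientation: [-3.141, 0.003, 0.161]
force: [-0.5, -0.4, -0.5]
finger_gap: 0.0243
grasp_force: 0.0
```

step_arm(
  commands=[
    [0,0,0,0,0.024],
    [0,0,0,0,0.024],
    [0,0,0,0,0.024],
  ],
)

```text
clock: 13.15
ee_pos: [0.4816, -0.0494, 0.0244]
orientation: [3.141, -0.002, 0.16]
force: [0.2, 0.1, -0.3]
finger_gap: 0.0242
grasp_force: 0.0
```

```bash
python3 -c "
from m import *
o=robot.get_obs();print(o['ee_pos'],rk(o['ee_pos']),np.degrees(o['orientation']),o['force'])
"
```

```text
[ 0.48159711 -0.04937502  0.02437321] [-126.2  -37.2] [ 1.79985157e+02 -1.33414288e-01  9.16511663e+00] [ 0.16142859  0.0880064  -0.29813026]
```

step_arm(
  commands=[
    [0.006,0.001,0,0,0.024],
    [0.012,0.002,0,0,0.024],
    [0.018,0.003,0,0,0.024],
    [0.025,0.0042,0,0,0.024],
    [0.032,0.0055,0,0,0.024],
  ],
)

```text
clock: 13.65
ee_pos: [0.5127, -0.0437, 0.0233]
orientation: [-3.141, 0.001, 0.16]
force: [-3.1, -0.7, 3.3]
finger_gap: 0.0241
grasp_force: 1.4
```

step_arm(
  commands=[
    [0.007,0.0012,0,0,0.024],
    [0.014,0.0024,0,0,0.024],
    [0.021,0.0035,0,0,0.024],
    [0.027,0.0045,0,0,0.024],
    [0.032,0.0053,0,0,0.024],
  ],
)

```text
clock: 14.15
ee_pos: [0.5454, -0.0383, 0.0233]
orientation: [3.141, -0.0, 0.16]
force: [-2.1, -0.8, 2.6]
finger_gap: 0.0241
grasp_force: 1.3
```

step_arm(
  commands=[
    [0.004,0.0006,0,0,0.024],
    [0.008,0.0013,0,0,0.024],
    [0.012,0.002,0,0,0.024],
    [0.015,0.0025,0,0,0.024],
    [0.018,0.003,0,0,0.024],
  ],
)

```text
clock: 14.65
ee_pos: [0.5629, -0.0354, 0.0233]
orientation: [3.142, -0.0, 0.16]
force: [-1.8, -0.8, 1.7]
finger_gap: 0.0242
grasp_force: 1.2
```

```bash
python3 -c "
from m import *
whites()
"
```

```text
tcp [ 0.5629 -0.0354  0.0233] [-43.7 -36.2] [-1.8 -0.8  1.7] 14.65
top [263, 187, 21, 21, 330] [0.5768 0.1143] rack mm [ -6.4 109.5]
top [240, 236, 47, 28, 176] [0.4553 0.1329] rack mm [-123.4  146.9]
top [210, 271, 25, 8, 80] [0.3814 0.2338] rack mm [-180.5  258.3]
```

step_arm(
  commands=[
    [0.002,0.0003,0,0,0.024],
    [0.004,0.0006,0,0,0.024],
    [0.005,0.0008,0,0,0.024],
  ],
)

```text
clock: 15.05
ee_pos: [0.5679, -0.0346, 0.0233]
orientation: [3.141, -0.0, 0.16]
force: [-1.3, -1.4, 1.0]
finger_gap: 0.0239
grasp_force: 0.6
```

step_arm(
  commands=[
    [0.001,0.0002,0,0,0.024],
    [0.0015,0.0003,0,0,0.024],
    [0.0015,0.0003,0,0,0.024],
  ],
)

```text
clock: 15.35
ee_pos: [0.5693, -0.0343, 0.0233]
orientation: [3.141, -0.0, 0.16]
force: [-1.3, -0.0, 0.1]
finger_gap: 0.0237
grasp_force: 0.4
```

step_arm(
  commands=[
    [0.001,0.0002,0,0,0.024],
    [0.002,0.0003,0,0,0.024],
    [0.002,0.0003,0,0,0.024],
  ],
)

```text
clock: 15.65
ee_pos: [0.5714, -0.034, 0.0233]
orientation: [3.141, -0.0, 0.16]
force: [-0.1, -0.4, 0.5]
finger_gap: 0.0238
grasp_force: 0.4
```

step_arm(
  commands=[
    [0.001,0.0002,0,0,0.024],
    [0.0015,0.0003,0,0,0.024],
    [0.0015,0.0003,0,0,0.024],
  ],
)

```text
clock: 15.95
ee_pos: [0.5726, -0.0338, 0.0233]
orientation: [3.142, 0.0, 0.16]
force: [-1.8, -0.3, 0.9]
finger_gap: 0.0242
grasp_force: 0.7
```

step_arm(
  commands=[
    [0.001,0.0002,0,0,0.024],
    [0.0015,0.0003,0,0,0.024],
    [0.0015,0.0003,0,0,0.024],
  ],
)

```text
clock: 16.25
ee_pos: [0.5729, -0.0337, 0.0231]
orientation: [-3.141, 0.003, 0.159]
force: [-5.4, 0.3, 3.3]
finger_gap: 0.0241
grasp_force: 2.5
```

The tool has stalled and force is rising, so it's against the stop. I'll back off and check.

step_arm(
  commands=[
    [-0.01,-0.0016,0,0,0.024],
    [-0.03,-0.005,0,0,0.024],
    [-0.03,-0.005,0.04,0,0.024],
    [-0.03,-0.005,0.08,0,0.024],
    [-0.03,-0.005,0.12,0,0.024],
  ],
)

```text
clock: 16.75
ee_pos: [0.5442, -0.0385, 0.1446]
orientation: [3.141, -0.001, 0.159]
force: [1.0, 0.5, -0.2]
finger_gap: 0.0242
grasp_force: 0.0
```

step_arm(
  commands=[
    [-0.02,-0.045,0,0,0.024],
    [-0.03,-0.09,0,0,0.024],
    [-0.04,-0.135,0,0,0.024],
    [-0.04,-0.18,0,0,0.024],
    [-0.04,-0.22,0,0,0.024],
  ],
)

```text
clock: 17.25
ee_pos: [0.5041, -0.2606, 0.1438]
orientation: [3.14, -0.003, 0.159]
force: [1.3, -0.7, -0.2]
finger_gap: 0.0238
grasp_force: 0.0
```

```bash
python3 -c "
from m import *
whites()
a=np.load('top_last.npz')['img'][150:280,220:440];b=np.load('side_last.npz')['img'][150:290,260:400]
cv2.imwrite('pics/chk4.png',np.hstack([cv2.resize(a,(520,307)),cv2.resize(b,(280,307))]))
"
```

```text
tcp [ 0.5041 -0.2606  0.1438] [-137.2 -249.3] [ 1.3 -0.7 -0.2] 17.25
top [347, 175, 20, 21, 340] [ 0.6106 -0.0975] rack mm [  -6.4 -105. ]
top [320, 178, 21, 21, 333] [ 0.6013 -0.0297] rack mm [ -4.9 -36.7]
top [263, 187, 21, 21, 327] [0.5768 0.1143] rack mm [ -6.4 109.5]
top [346, 278, 44, 12, 204] [ 0.3644 -0.1344] rack mm [-255.3 -102.6]
side [337, 202, 17, 10, 126] [ 0.6015 -0.0289] rack mm [ -4.6 -35.9]
side [346, 216, 17, 11, 147] [ 0.612  -0.0984] rack mm [  -5.2 -106.1]
```

View pics/chk4.png

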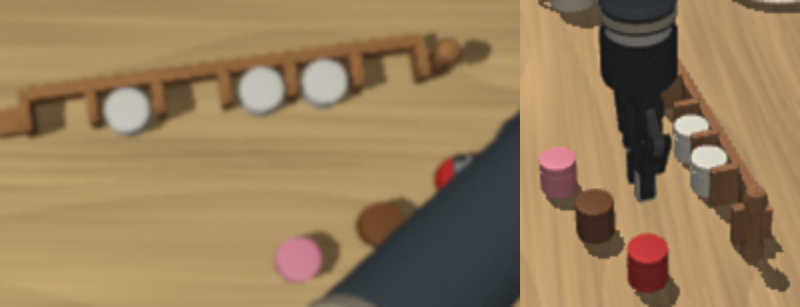

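The pot stands upright in the third gap from the post at (261,90), against the back board (rack x -4.9 measured, -6 nominal). pot_a and pot_b are unmoved and the gripper is clear, so I'm handing in.

step_arm(
  commands=[
    [0,0,0,0,0.024],
    [0,0,0,0,0.024],
  ],
)

```text
clock: 17.55
ee_pos: [0.5045, -0.257, 0.143]
orientation: [-3.141, -0.001, 0.161]
force: [0.5, 0.6, -0.4]
finger_gap: 0.0239
grasp_force: 0.0
```

```bash
python3 -c "
from workcell import robot
print(robot.close_job())"
```

```text
the job is handed in; nothing more can be done
None
```

I touched divider5, divider4 and divider3 in that order, then pushed the paint pot upright along the table into the third gap, against the back board, and handed the job in at about 17.6 s; I moved nothing else, and no verdict came back.

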